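# Turn over the status flag of the largest case

## Task

The largest of the three dental models in the case rack is finished: with the fingertips, push the flag in front of it over its pivot, half a turn, until it lies fully down on the model's side with its ring face up. Push gently; do not pinch or lift anything, and leave the other two flags, the models and everything else where they are.

Things in the scene. Friction and masses are not known exactly. Their poses are not given: they have to be found in the camera images.
- rack: Heavy grey case rack, fast on the worktop: plate 255 mm deep (x), 310 wide (y), 12 thick, with three lanes 100 mm apart, each with a pivoted flag in front and a bay with one dental model behind. Origin: underside of the plate, 115 mm behind its front edge, mid-width; x from the flags to the bays (away from the robot), y to the left lane, z up. A 10 mm high ledge runs along the back edge.
- pivot_left (a point): Centre of the left flag's pivot (seen from the robot), 75 mm above the worktop; axis along the rack's y; posts 26 to 32 mm either side rise 7 mm higher. The flag is one straight white piece 4 mm thick: paddle 44 mm wide reaching 72 mm from the axis; opposite it a thumb tail 26 mm wide reaching 47 mm, with a 7 mm bead at its end; 12 mm thick hub. Pressed down, the pivot gives 1 mm per 4 N.
- pivot_middle (a point): Centre of the middle flag's pivot (seen from the robot), 75 mm above the worktop; axis along the rack's y; posts 26 to 32 mm either side rise 7 mm higher. The flag is one straight white piece 4 mm thick: paddle 44 mm wide reaching 72 mm from the axis; opposite it a thumb tail 26 mm wide reaching 47 mm, with a 7 mm bead at its end; 12 mm thick hub. Pressed down, the pivot gives 1 mm per 4 N.
- pivot_right (a point): Centre of the right flag's pivot (seen from the robot), 75 mm above the worktop; axis along the rack's y; posts 26 to 32 mm either side rise 7 mm higher. The flag is one straight white piece 4 mm thick: paddle 44 mm wide reaching 72 mm from the axis; opposite it a thumb tail 26 mm wide reaching 47 mm, with a 7 mm bead at its end; 12 mm thick hub. Pressed down, the pivot gives 1 mm per 4 N.
- flag_left (a joint): Angle of the left flag, rad: 0 = paddle level on the robot's side, bar face up; grows as it rises; pi/2 = straight up; pi = level on the bay side, ring up. Stops at 0 and pi; starts at 0 to 0.2. At 0 the tail points to the bay: pressing it down raises the paddle. Stiff hinge (0.02 N m): the flag stays at any angle and turns under about 1 N at the tail's end.
- flag_middle (a joint): Angle of the middle flag, rad: 0 = paddle level on the robot's side, bar face up; grows as it rises; pi/2 = straight up; pi = level on the bay side, ring up. Stops at 0 and pi; starts at 0 to 0.2. At 0 the tail points to the bay: pressing it down raises the paddle. Stiff hinge (0.02 N m): the flag stays at any angle and turns under about 1 N at the tail's end.
- flag_right (a joint): Angle of the right flag, rad: 0 = paddle level on the robot's side, bar face up; grows as it rises; pi/2 = straight up; pi = level on the bay side, ring up. Stops at 0 and pi; starts at 0 to 0.2. At 0 the tail points to the bay: pressing it down raises the paddle. Stiff hinge (0.02 N m): the flag stays at any angle and turns under about 1 N at the tail's end.
- bay_left (a point): Centre of the left bay, on the plate's top (12 mm above the worktop), 120 mm behind the pivot of the left flag.
- bay_middle (a point): Centre of the middle bay, on the plate's top (12 mm above the worktop), 120 mm behind the pivot of the middle flag.
- bay_right (a point): Centre of the right bay, on the plate's top (12 mm above the worktop), 120 mm behind the pivot of the right flag.
- model_large_center (a point): Centre, half-way up, of a plaster dental arch model, the largest: 54 x 62 mm, 32 mm high; it stands loose in one of the three bays.
- model_medium_center (a point): Centre, half-way up, of a plaster dental arch model, the middle-sized: 35 x 40 mm, 27 mm high; it stands loose in one of the three bays.
- model_small_center (a point): Centre, half-way up, of a plaster dental arch model, the smallest: 26 x 30 mm, 19 mm high; it stands loose in one of the three bays.
- scalpel: Bystander: slim pale scalpel 9 x 128 x 6 mm, lying on the rack between two bays. Origin: centre of its underside.
- brush: Bystander: brush with a red handle, 12 x 175 x 12 mm, lying on the rack between two lanes. Origin: centre of its underside.
- wax_block: Bystander: wax block 36 x 70 x 17 mm, on the worktop left of the rack. Origin: centre of its underside.

How it is judged:
At the end, for the whole second after the job is handed in: The flag in front of the largest model lies at rest on the model's side, within 0.12 rad (7 degrees) of level, ring face up; the other two flags are still below 0.45 rad; the models stand in their bays (((horizontal distance between model_large_center and bay_left below 0.035 m and value of joint flag_left above 3.02 rad and value of joint each of flag_middle, flag_right below 0.45 rad) or (horizontal distance between model_large_center and bay_middle below 0.035 m and value of joint flag_middle above 3.02 rad and value of joint each of flag_left, flag_right below 0.45 rad) or (horizontal distance between model_large_center and bay_right below 0.035 m and value of joint flag_right above 3.02 rad and value of joint each of flag_left, flag_middle below 0.45 rad)) and velocity of joint each of flag_left, flag_middle, flag_right below 0.1 rad/s); the robot touches nothing.
It fails at once if a flag other than that of the largest model is turned up (beyond 0.45 rad) ((not (horizontal distance between model_large_center and bay_left below 0.035 m) and value of joint flag_left above 0.45 rad) or (not (horizontal distance between model_large_center and bay_middle below 0.035 m) and value of joint flag_middle above 0.45 rad) or (not (horizontal distance between model_large_center and bay_right below 0.035 m) and value of joint flag_right above 0.45 rad)).
It fails at once if a dental model is shoved or lifted by more than 12 mm (distance of any of model_large_center, model_medium_center, model_small_center from where it was at the start of the episode above 0.012 m).
It fails at once if a bystander is moved or lifted by more than 20 mm (distance of any of scalpel, brush, wax_block from where it was at the start of the episode above 0.02 m).
It fails at once if the rack or a flag is pinched or pushed hard (more than 36 N) (contact force between the fingers and rack above 36 N).
It also fails if it takes over 51 s, if anything falls off the work surface, if the arm or the gripper's body presses on something with over 40 N, if the wrist force passes 120 N, or if a joint passes its speed limit or range.

## Robot

A 6-joint arm with a two-finger parallel gripper is mounted at the origin on a cart in front of the work surface, level with it; the furniture and walls round the work are solid. World frame = base frame: x ahead of the robot, y to its left, z up, the work surface at z = 0. Lengths are in m, angles in rad, forces in N, time in s.
With the tool pointing down it reaches from about 0.3 to 0.875 m from the base axis. Payload 6.4 kg.
Tool frame: the origin (TCP) lies midway between the tips of the shut fingers; the grasp point (between the pads) lies 19 mm behind it; z points along the fingers, y is the direction in which the jaws open and shut (so a half turn about z gives the same grasp; the last joint's range is limited). The gripper opens to 85 mm and grips with 20 to 120 N. Pads are 22 mm wide; open, the fingers measure 114 mm over their backs; the gripper's body (76 mm by 85 mm) begins 54 mm behind the grasp point. The pads swing forward as they close: fully open they stand 13 mm farther back than shut.
Start: joints at [1.084, 0.181, 1.607, -0, 1.354, -0.206], TCP at [0.159, 0.552, 0.231] pointing down, gripper open.
Joint ranges: [-2.99, 2.99], [-0.89, 2.07], [0.3, 2.58], [-1.14, 4.28], [0, 2.63], [-3.12, 3.12]. Speed limits (rad/s): [2.57, 2.57, 3.01, 3.14, 3.14, 3.14].

## Interface

Orientations are given as a unit quaternion [w, x, y, z].
In Python, from bench import ctrl gives the robot as it stands.
- The arm moves only by the tool apply_moves, never from a script. Its argument "plan" is a list of rows, each an object with "translation": the shift along the tool's x, y, z in m, a list of three; "angular": the turn, a rotation vector about the tool's x, y, z in rad, a list of three; "hand": the finger opening in m, from 0 to 0.0854. In form: [{"translation": [x, y, z], "angular": [rx, ry, rz], "hand": hand}, ...]. A call has 1 to 10 rows; each row shifts and turns the commanded pose from where the row before left it, along the tool's axes as they then stand; what a row does not reach is not made up. A row lasts 1/8 s, in which the tool goes at most 62.5 mm and 10.7 degrees, less where a joint would pass 70% of its speed; a pose out of reach is approached as far as the arm can. A call with a gripper value outside its range is refused whole. The fingers move at their own pace and stop on an object; the grip force is fixed at half the most. Time passes only in rows, so rows that do not move let the fingers close. It gives the time, the measured TCP pose, the force and the opening at its end, in the units of the state.
- ctrl.get_obs(): the state, without advancing time (a new reading comes with each control period).
- ctrl.camera(name): name is "scene" or "top" or "wrist"; returns a dict with "img" (384x512x3 uint8, red, green, blue), "K" (3x3 intrinsics, pixels), "k1" (the pictures are not rectified: a ray, as slopes to the right and down, at radius r is drawn at 1 + k1 r^2 times it, then the intrinsics apply), "eye" and "orientation" of the camera in the world. Camera axes: x right, y up, looking along -z (the intrinsics and any distortion apply to the point x, -y, -z); pixel columns grow to the right and rows downward; lengths in m; the calibration is good to about 2 mm. A picture is of the moment at which its call begins. There is no depth.
- ctrl.hand_in(): hands the job in, once; it reports no verdict.
The state is a dict: "time_s": time; "q": joint angles; "dq": joint speeds; "joint_efforts": joint torques, N m; "eef_pos": TCP position; "eef_rot": TCP orientation; "wrist_force": force on the tool from outside, world axes, zero at the start; "torque": the same for the moment, N m; "opening": opening from 0.0 (shut) to 1.0 (fully open).
Only numpy, scipy, OpenCV 4.12 (cv2) and the standard library are available. Lean on these libraries where they do the work, as an engineer would, in place of code of your own. Each camera call takes 0.05 s, during which the arm holds its last target.

## Working session

There is one attempt and no reset: what is moved stays moved. The work goes in short steps, Python scripts to look and compute and a tool call to move; the robot and the scene stay as the last step left them, time stands still between calls to the robot, and variables do not carry over. Pictures are saved under pics/ and viewed, and the job is handed in when it is done.

Besides the shell and the picture viewer there is one more tool, called by a JSON object that holds its "fn" and its "kwargs", one argument or row to a line. apply_moves: Moves the arm, as the interface text tells. Its arguments: {"type":"object","properties":{"plan":{"type":"array","items":{"type":"object","properties":{"translation":{"type":"array","items":{"type":"number"}},"angular":{"type":"array","items":{"type":"number"}},"hand":{"type":"number"}}}}},"required":["plan"]}

```bash
mkdir -p pics; ls
python3 - <<'E'
from bench import ctrl
import cv2
o=ctrl.get_obs()
print(o)
for n in ("scene","top","wrist"):
    c=ctrl.camera(n)
    cv2.imwrite(f"pics/{n}0.png",c["img"][:,:,::-1])
    print(n,c["K"],c["k1"],c["eye"],c["orientation"])
E
```

```text
pics
{'time_s': 0.0, 'q': array([ 1.08368769e+00,  1.81520480e-01,  1.60800746e+00,  1.01245163e-05,
        1.35381707e+00, -2.06314330e-01]), 'dq': array([ 6.65482087e-04, -1.54471993e-03, -1.43953289e-04,  8.05714876e-05,
       -5.25078353e-05,  6.90130124e-04]), 'joint_efforts': array([ 1.35185375e-03, -4.44859314e+01, -3.51339519e+01, -5.12455699e-05,
        9.43737512e-03,  1.80097720e-05]), 'eef_pos': array([0.15906582, 0.55198257, 0.23039599]), 'eef_rot': array([-3.02379477e-04,  1.39937398e-01,  9.90159965e-01, -8.22360971e-04]), 'wrist_force': array([-0.22859138, -0.71032147, -0.4238619 ]), 'torque': array([ 0.03067389, -0.00382075,  0.07561713]), 'opening': 1.0009224370450884}
scene [[441.75779246   0.         248.5204588 ]
 [  0.         441.75779246 195.93949921]
 [  0.           0.           1.        ]] 0.00019374490933686843 [ 0.19194573 -0.40266787  0.61623055] [ 0.8508129   0.43057985 -0.12761526 -0.27282367]
top [[456.08109543   0.         255.45010475]
 [  0.         456.08109543 185.72672004]
 [  0.           0.           1.        ]] -0.058319256936170315 [0.43169807 0.20210962 0.90678364] [-0.69462665 -0.05769978  0.06334821  0.71424895]
wrist [[274.65077469   0.         254.15396671]
 [  0.         274.65077469 193.26191581]
 [  0.           0.           1.        ]] -0.06426111331747589 [0.07925268 0.57666448 0.37297078] [ 0.78845667 -0.13040107 -0.09728275  0.59318438]
```

View pics/scene0.png

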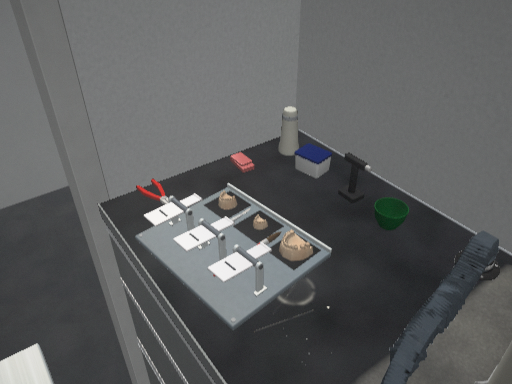

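View pics/top0.png

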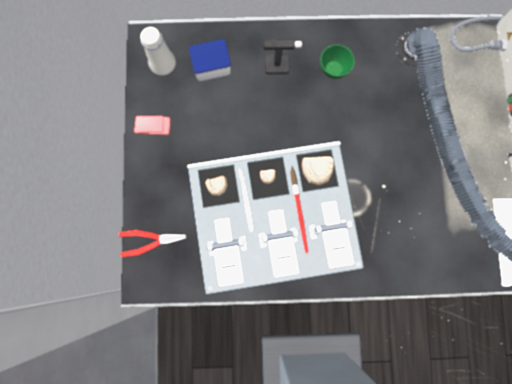

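View pics/wrist0.png

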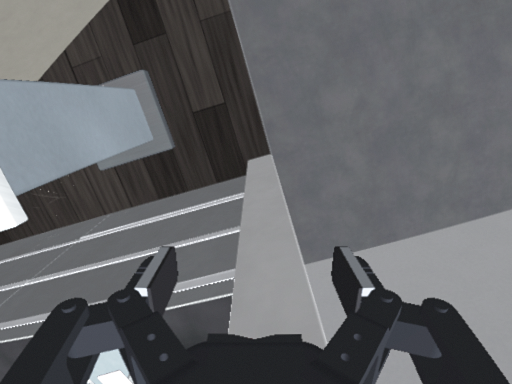

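Both views show the largest model in the right lane (top view px ~317,169). Next I'll zoom in on the rack and measure it.

```bash
cat > h.py <<'E'
import numpy as np,cv2
from scipy.spatial.transform import Rotation as R
def rot(q): return R.from_quat([q[1],q[2],q[3],q[0]]).as_matrix()
def ray(c,uv):
    D=np.array([c["k1"],0,0,0,0.])
    p=cv2.undistortPoints(np.array(uv,float).reshape(-1,1,2),c["K"],D).reshape(-1,2)
    d=np.c_[p[:,0],-p[:,1],-np.ones(len(p))]
    return d@rot(c["orientation"]).T
def plane(c,uv,z):
    d=ray(c,uv); e=np.array(c["eye"]); return e+d*((z-e[2])/d[:,2])[:,None]
def proj(c,P):
    P=(np.array(P,float).reshape(-1,3)-c["eye"])@rot(c["orientation"])
    x=P[:,0]/-P[:,2]; y=-P[:,1]/-P[:,2]; s=1+c["k1"]*(x*x+y*y)
    return np.c_[x*s,y*s]@np.array(c["K"])[:2,:2].T+np.array(c["K"])[:2,2]
E
python3 - <<'E'
from bench import ctrl
from h import *
import pickle
c=ctrl.camera("top"); s=ctrl.camera("scene")
pickle.dump((c,s),open("cams.pkl","wb"))
im=c["img"]; cr=im[130:300,180:370][:,:,::-1]
cv2.imwrite("pics/topz.png",cv2.resize(cr,None,fx=4,fy=3.5,interpolation=cv2.INTER_CUBIC) if 0 else cv2.resize(cr,(570,510),interpolation=cv2.INTER_CUBIC))
cv2.imwrite("pics/topr.png",cv2.resize(im[180:280,295:370][:,:,::-1],(450,600),interpolation=cv2.INTER_CUBIC))
cv2.imwrite("pics/scr.png",cv2.resize(s["img"][220:310,190:340][:,:,::-1],(750,450),interpolation=cv2.INTER_CUBIC))
E
```

```text
(no output)
```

View pics/topz.png

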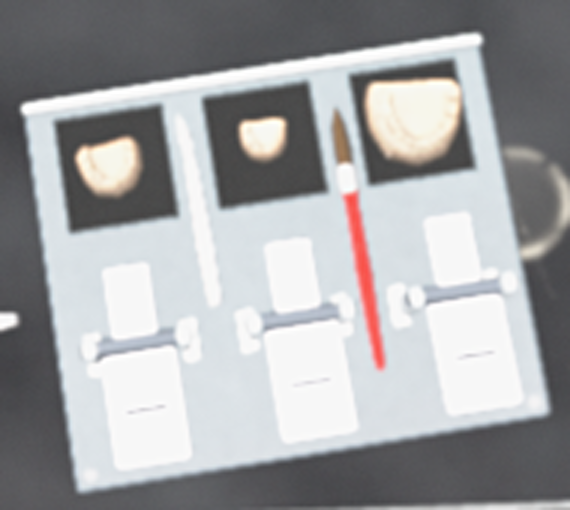

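View pics/topr.png

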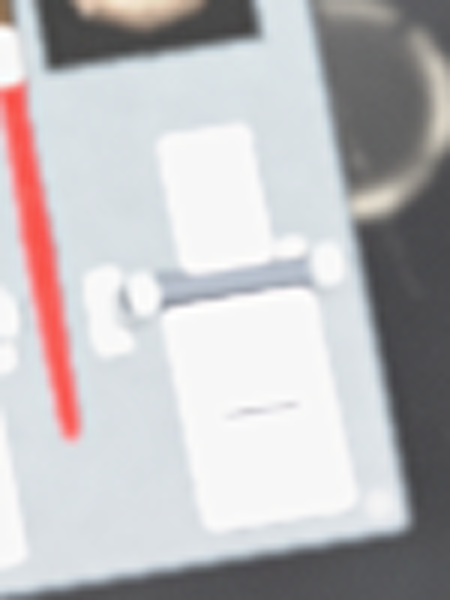

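View pics/scr.png

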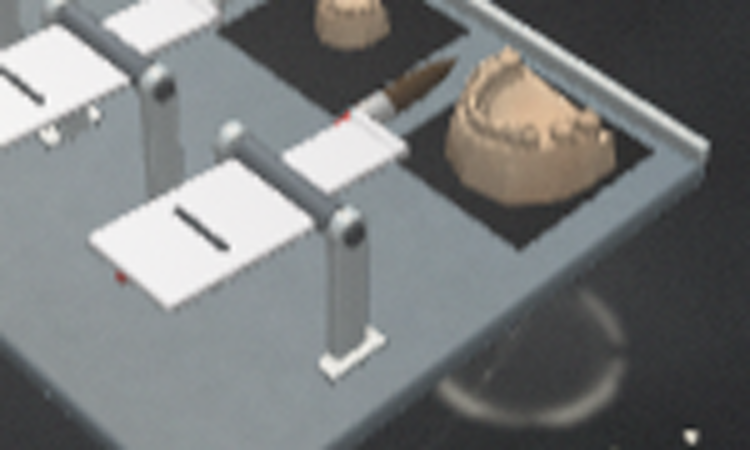

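Run:
```python
from h import *
import pickle
c,s=pickle.load(open("cams.pkl","rb"))
tz=lambda a:np.array(a)/3+[180,130]-0.33
tr=lambda a:np.array(a)/6+[295,180]-0.42
sr=lambda a:np.array(a)/5+[190,220]-0.4
pl=plane(c,tz([(80,491),(548,412)]),0.012); print("front corners",pl, np.linalg.norm(pl[1]-pl[0]))
bl=plane(c,tz([(22,106),(482,38)]),0.022); print("back",bl, bl-pl[[0,1]],np.linalg.norm((bl-pl),axis=1))
pp=plane(c,tr([(145,293),(327,264)]),0.078); print("posts",pp,np.linalg.norm(pp[1]-pp[0]),pp.mean(0))
L=plane(c,tz([(90,347),(190,327),(256,320),(346,307)]),0.078); print("other posts",L)
def tri(a,b):
    d1=ray(c,[a])[0];d2=ray(s,[b])[0]
    A=np.c_[d1,-d2]; t=np.linalg.lstsq(A,s["eye"]-c["eye"],rcond=None)[0]
    p1=c["eye"]+t[0]*d1;p2=s["eye"]+t[1]*d2; return (p1+p2)/2,np.linalg.norm(p1-p2)
print("tri posts",tri(tr((145,293)),sr((232,133))),tri(tr((327,264)),sr((349,214))))
print("paddle far R,L",tri(tr((352,508)),sr((170,307))),tri(tr((210,530)),sr((90,238))))
print("paddle near",tri(tr((168,315)),sr((232,162))),tri(tr((312,292)),sr((318,222))))
print("tail end L,R",tri(tr((162,138)),sr((362,110))),tri(tr((250,126)),sr((408,148))))
th=plane(c,tr([(162,138),(250,126)]),0.075);print("tail",th)
# model
print("model",plane(c,tz([(413,120)]),0.044))
```

```text
front corners [[ 0.37954092  0.29288469  0.012     ]
 [ 0.4205237  -0.01040805  0.012     ]] 0.3060491417673433
back [[0.63020457 0.327512   0.022     ]
 [0.66851671 0.0198266  0.022     ]] [[0.25066365 0.03462731 0.01      ]
 [0.247993   0.03023466 0.01      ]] [0.25324162 0.25002933]
posts [[0.49312296 0.08054345 0.078     ]
 [0.50027868 0.02455383 0.078     ]] 0.05644503152272313 [0.49670082 0.05254864 0.078     ]
other posts [[0.4681461  0.27912659 0.078     ]
 [0.47850199 0.21868144 0.078     ]
 [0.48159689 0.17875831 0.078     ]
 [0.48787347 0.12406377 0.078     ]]
tri posts (array([0.49283628, 0.08131358, 0.08369454]), np.float64(0.00029796251129839623)) (array([0.50106477, 0.0251996 , 0.08419284]), np.float64(0.002890647716757795))
paddle far R,L (array([0.42835841, 0.0228234 , 0.08759343]), np.float64(0.0033231462130005724)) (array([0.42352822, 0.06518069, 0.08640786]), np.float64(0.003858632513340646))
paddle near (array([0.48686929, 0.07370252, 0.0788128 ]), np.float64(0.0014546463610900957)) (array([0.49241244, 0.03005027, 0.08180307]), np.float64(0.0017240546366575748))
tail end L,R (array([0.54161502, 0.07196409, 0.07482489]), np.float64(0.001918993510584479)) (array([0.54342082, 0.04532632, 0.07588117]), np.float64(0.00030474681774395014))
tail [[0.54072554 0.072441   0.075     ]
 [0.54367673 0.04508674 0.075     ]]
model [[0.60918364 0.07243323 0.044     ]]
```

Everything is consistent: rack yaw ≈ 7.6°, right pivot ≈ (0.497, 0.053), flag angle ≈ 0.1 rad, and the model about 8 mm from the bay centre. First I'll turn and shut the gripper, then travel high.

{"fn": "apply_moves", "kwargs": {
  "plan": [
    {"translation": [0,0,0],"angular": [0,0,-0.14],"hand": 0},
    {"translation": [0,0,0],"angular": [0,0,-0.14],"hand": 0},
    {"translation": [0,0,0],"angular": [0,0,-0.135],"hand": 0},
    {"translation": [-0.025,-0.045,0],"angular": [0,0,0],"hand": 0},
    {"translation": [-0.025,-0.045,0],"angular": [0,0,0],"hand": 0},
    {"translation": [-0.025,-0.045,0],"angular": [0,0,0],"hand": 0},
    {"translation": [-0.025,-0.045,0],"angular": [0,0,0],"hand": 0},
    {"translation": [-0.025,-0.045,0],"angular": [0,0,0],"hand": 0},
    {"translation": [-0.025,-0.045,0],"angular": [0,0,0],"hand": 0}
  ]
}}

```text
time_s: 1.38
eef_pos: [0.3449, 0.3036, 0.2314]
eef_rot: [0.0, -0.067, 0.998, 0.0]
wrist_force: [0.3, -0.3, -0.2]
opening: -0.0
```

```bash
cat >> h.py <<'E'
P=np.array([0.497,0.053,0.075]); ux=np.array([.991,.134,0]); uy=np.array([-.134,.991,0])
def rk(p):
    d=np.array(p)-P; return np.round([d@ux*1e3,d@uy*1e3,p[2]*1e3],1)
def st():
    from bench import ctrl
    o=ctrl.get_obs(); M=rot(o["eef_rot"])
    B=np.c_[ux,uy,[0,0,1]]
    print("t",round(o["time_s"],2),"rack-rel pivot mm (x,y,z abs)",rk(o["eef_pos"]),"axes in rack:\n",np.round(B.T@M,3),"F",np.round(o["wrist_force"],1),"open",round(o["opening"],2)); return o
E
python3 -c "
from h import *
st()"
```

```text
t 1.38 rack-rel pivot mm (x,y,z abs) [-117.2  268.7  231.4] axes in rack:
 [[-1.    -0.     0.001]
 [-0.     1.     0.   ]
 [-0.001  0.    -1.   ]] F [ 0.3 -0.3 -0.2] open -0.0
```

{"fn": "apply_moves", "kwargs": {
  "plan": [
    {"translation": [-0.0265,-0.0448,0],"angular": [0,0,0],"hand": 0},
    {"translation": [-0.0265,-0.0448,0],"angular": [0,0,0],"hand": 0},
    {"translation": [-0.0265,-0.0448,0],"angular": [0,0,0],"hand": 0},
    {"translation": [-0.0265,-0.0448,0],"angular": [0,0,0],"hand": 0},
    {"translation": [-0.0265,-0.0448,0],"angular": [0,0,0],"hand": 0},
    {"translation": [-0.0265,-0.0448,0],"angular": [0,0,0],"hand": 0},
    {"translation": [0,0,0.05],"angular": [0,0,0],"hand": 0},
    {"translation": [0,0,0.05],"angular": [0,0.15,0],"hand": 0},
    {"translation": [0,0,0],"angular": [0,0.15,0],"hand": 0},
    {"translation": [0,0,0],"angular": [0,0,0],"hand": 0}
  ]
}}

```text
time_s: 2.62
eef_pos: [0.538, 0.0599, 0.1288]
eef_rot: [-0.151, -0.066, 0.986, -0.01]
wrist_force: [0.8, 0.1, 0.1]
opening: 0.0
```

```bash
cat > look.py <<'E'
import sys
from h import *
from bench import ctrl
st(); n=sys.argv[1]
s=ctrl.camera("scene"); c=ctrl.camera("top"); w=ctrl.camera("wrist")
a=cv2.resize(s["img"][150:310,150:350],(500,400),interpolation=cv2.INTER_CUBIC)
b=cv2.resize(c["img"][140:290,260:380],(300,400)[:2],interpolation=cv2.INTER_CUBIC)
cv2.imwrite(f"pics/{n}.png",np.hstack([a,b])[:,:,::-1])
cv2.imwrite(f"pics/{n}w.png",w["img"][:,:,::-1])
E
python3 look.py a
```

```text
t 2.62 rack-rel pivot mm (x,y,z abs) [ 41.6   1.3 128.8] axes in rack:
 [[-0.954  0.    -0.299]
 [-0.     1.     0.001]
 [ 0.299  0.001 -0.954]] F [0.8 0.1 0.1] open 0.0
```

View pics/a.png

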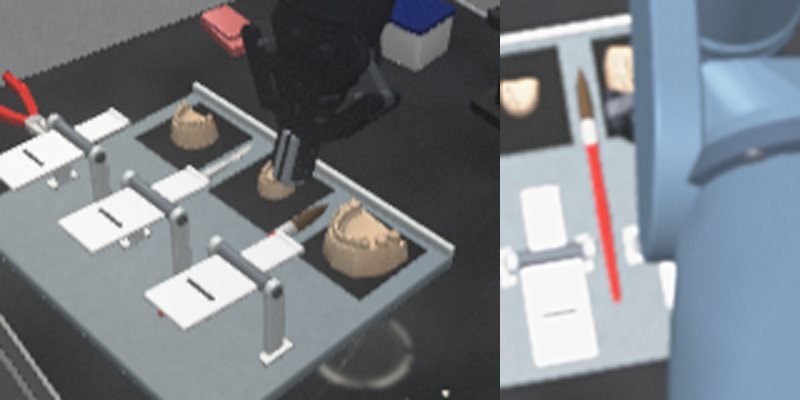

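View pics/aw.png

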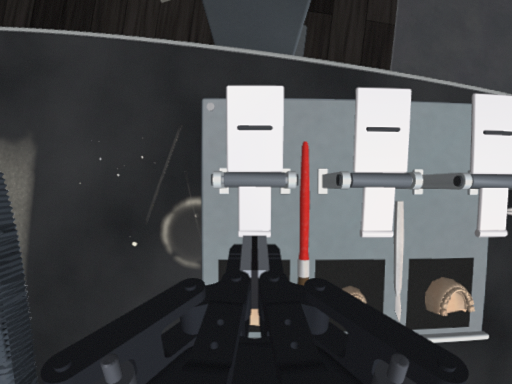

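Fingertips are centred over the right flag's tail, as the wrist view shows. Now pressing it down gently.

{"fn": "apply_moves", "kwargs": {
  "plan": [
    {"translation": [-0.0066,0,0.021],"angular": [0,0,0],"hand": 0},
    {"translation": [-0.0066,0,0.021],"angular": [0,0,0],"hand": 0},
    {"translation": [-0.0018,0,0.0057],"angular": [0,0,0],"hand": 0},
    {"translation": [-0.0012,0,0.0038],"angular": [0,0,0],"hand": 0},
    {"translation": [-0.0012,0,0.0038],"angular": [0,0,0],"hand": 0},
    {"translation": [-0.0012,0,0.0038],"angular": [0,0,0],"hand": 0},
    {"translation": [-0.0012,0,0.0038],"angular": [0,0,0],"hand": 0},
    {"translation": [0,0,0],"angular": [0,0,0],"hand": 0}
  ]
}}

```text
time_s: 3.78
eef_pos: [0.5379, 0.06, 0.065]
eef_rot: [-0.149, -0.066, 0.987, -0.01]
wrist_force: [0.2, 0.8, 0.1]
opening: -0.001
```

```bash
python3 look.py b
```

```text
t 3.77 rack-rel pivot mm (x,y,z abs) [41.4  1.4 65. ] axes in rack:
 [[-0.955  0.    -0.296]
 [ 0.     1.     0.   ]
 [ 0.296  0.    -0.955]] F [0.2 0.8 0.1] open -0.0
```

View pics/b.png

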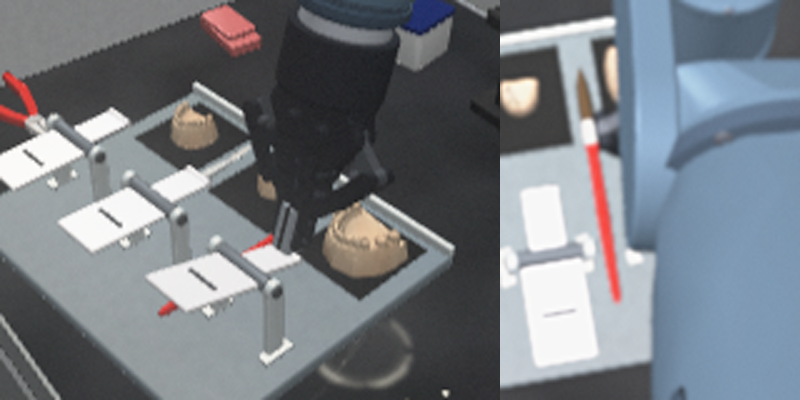

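{"fn": "apply_moves", "kwargs": {
  "plan": [
    {"translation": [-0.0007,0,0.004],"angular": [0,0,0],"hand": 0},
    {"translation": [-0.0007,0,0.004],"angular": [0,0,0],"hand": 0},
    {"translation": [-0.0002,0,0.0041],"angular": [0,0,0],"hand": 0},
    {"translation": [-0.0002,0,0.0041],"angular": [0,0,0],"hand": 0},
    {"translation": [0.001,0,0.0041],"angular": [0,0,0],"hand": 0},
    {"translation": [0,0,0],"angular": [0,0,0],"hand": 0}
  ]
}}

```text
time_s: 4.68
eef_pos: [0.5324, 0.0592, 0.0453]
eef_rot: [-0.149, -0.066, 0.986, -0.01]
wrist_force: [0.7, 0.5, -0.2]
opening: -0.0
```

```bash
python3 look.py c
```

```text
t 4.67 rack-rel pivot mm (x,y,z abs) [35.9  1.4 45.3] axes in rack:
 [[-0.955  0.    -0.296]
 [ 0.     1.     0.   ]
 [ 0.296  0.    -0.955]] F [ 0.7  0.5 -0.2] open -0.0
```

View pics/c.png

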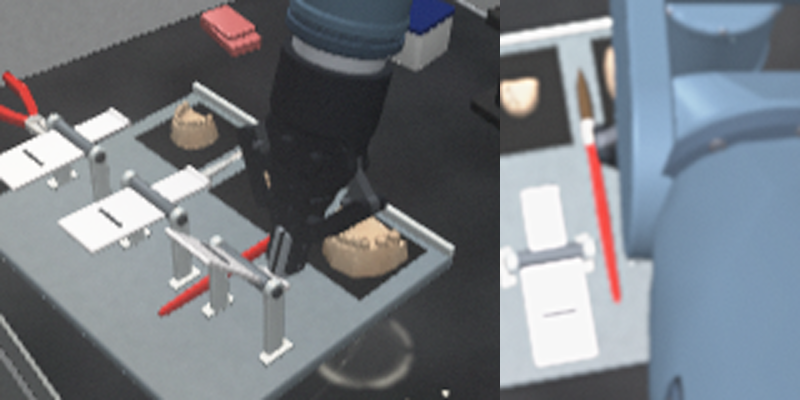

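View pics/cw.png

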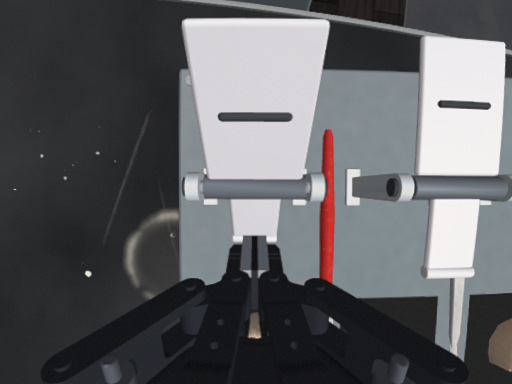

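The flag is up to about 40–45°. Pressing on a little further, down and toward the robot.

{"fn": "apply_moves", "kwargs": {
  "plan": [
    {"translation": [0.0017,0,0.003],"angular": [0,0,0],"hand": 0},
    {"translation": [0.0017,0,0.003],"angular": [0,0,0],"hand": 0},
    {"translation": [0.0017,0,0.003],"angular": [0,0,0],"hand": 0},
    {"translation": [0.0017,0,0.003],"angular": [0,0,0],"hand": 0},
    {"translation": [0.003,0,0.001],"angular": [0,0,0],"hand": 0},
    {"translation": [0,0,0],"angular": [0,0,0],"hand": 0}
  ]
}}

```text
time_s: 5.58
eef_pos: [0.5193, 0.0575, 0.0361]
eef_rot: [-0.149, -0.066, 0.987, -0.01]
wrist_force: [-0.1, -0.6, -0.5]
opening: -0.006
```

```bash
python3 look.py d
```

```text
t 5.58 rack-rel pivot mm (x,y,z abs) [22.7  1.4 36.1] axes in rack:
 [[-0.955  0.    -0.296]
 [ 0.     1.     0.   ]
 [ 0.296  0.    -0.955]] F [-0.1 -0.6 -0.5] open -0.01
```

View pics/d.png

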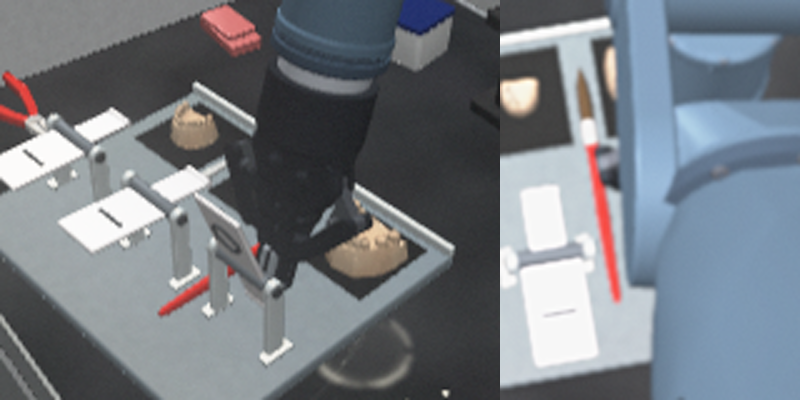

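View pics/dw.png

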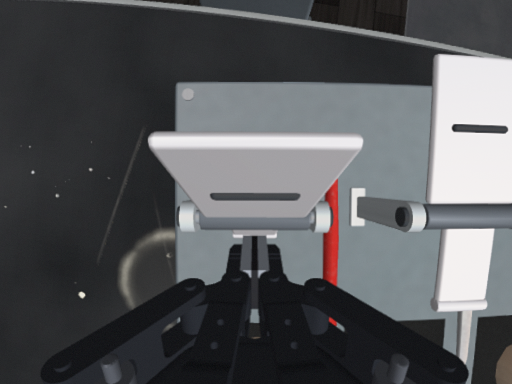

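The flag is at about 70°, ring face visible from the wrist. Backing off, rising and crossing over to the robot's side.

{"fn": "apply_moves", "kwargs": {
  "plan": [
    {"translation": [-0.0115,0,-0.0036],"angular": [0,0,0],"hand": 0},
    {"translation": [0,0,-0.05],"angular": [0,0,0],"hand": 0},
    {"translation": [0,0,-0.05],"angular": [0,0,0],"hand": 0},
    {"translation": [0,0,-0.05],"angular": [0,0,0],"hand": 0},
    {"translation": [0,0,0],"angular": [0,-0.15,0],"hand": 0},
    {"translation": [0,0,0],"angular": [0,-0.15,0],"hand": 0},
    {"translation": [0.05,0,-0.005],"angular": [0,0,0],"hand": 0},
    {"translation": [0.05,0,0],"angular": [0,0,0],"hand": 0},
    {"translation": [0.05,0,0],"angular": [0,0,0],"hand": 0},
    {"translation": [0,0,0],"angular": [0,0,0],"hand": 0}
  ]
}}

```text
time_s: 6.98
eef_pos: [0.4244, 0.0451, 0.1843]
eef_rot: [-0.001, -0.067, 0.998, 0.0]
wrist_force: [0.8, 0.1, 0.6]
opening: 0.004
```

```bash
python3 look.py e
```

```text
t 6.97 rack-rel pivot mm (x,y,z abs) [-73.    1.9 184.3] axes in rack:
 [[-1.     0.001 -0.001]
 [ 0.001  1.     0.   ]
 [ 0.001  0.    -1.   ]] F [0.8 0.1 0.6] open 0.0
```

View pics/e.png

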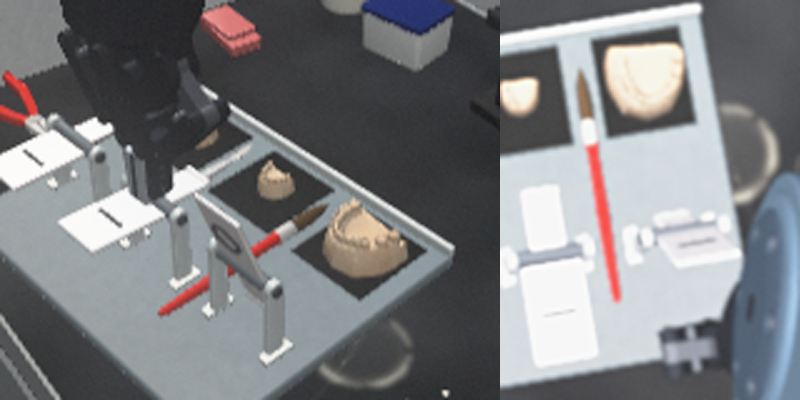

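{"fn": "apply_moves", "kwargs": {
  "plan": [
    {"translation": [0,0,0.036],"angular": [0,0,0],"hand": 0},
    {"translation": [0,0,0.036],"angular": [0,0,0],"hand": 0},
    {"translation": [-0.024,0,0],"angular": [0,0,0],"hand": 0},
    {"translation": [-0.006,0,0],"angular": [0,0,0],"hand": 0},
    {"translation": [-0.006,0,0],"angular": [0,0,0],"hand": 0},
    {"translation": [-0.006,0,0],"angular": [0,0,0],"hand": 0},
    {"translation": [-0.006,0,0],"angular": [0,0,0],"hand": 0},
    {"translation": [-0.006,0,0],"angular": [0,0,0],"hand": 0},
    {"translation": [-0.006,0,0],"angular": [0,0,0],"hand": 0},
    {"translation": [0,0,0],"angular": [0,0,0],"hand": 0}
  ]
}}

```text
time_s: 8.38
eef_pos: [0.4868, 0.053, 0.1126]
eef_rot: [0.0, -0.067, 0.998, -0.0]
wrist_force: [-0.0, 0.0, 0.3]
opening: -0.004
```

```bash
python3 look.py f
```

```text
t 8.38 rack-rel pivot mm (x,y,z abs) [-10.1   1.3 112.6] axes in rack:
 [[-1.  0.  0.]
 [ 0.  1. -0.]
 [-0. -0. -1.]] F [-0.   0.   0.3] open -0.0
```

View pics/f.png

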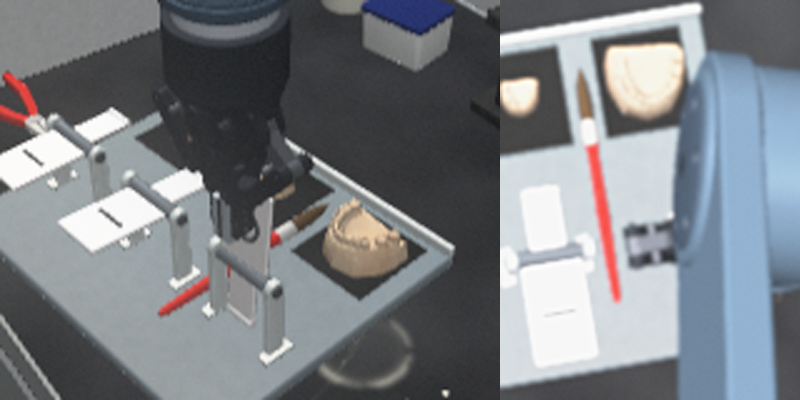

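Paddle is now about upright, with the fingers on its robot side. Continuing toward the bay, then curving down.

{"fn": "apply_moves", "kwargs": {
  "plan": [
    {"translation": [-0.006,0,0],"angular": [0,0,0],"hand": 0},
    {"translation": [-0.006,0,0],"angular": [0,0,0],"hand": 0},
    {"translation": [-0.006,0,0],"angular": [0,0,0],"hand": 0},
    {"translation": [-0.006,0,0.001],"angular": [0,0,0],"hand": 0},
    {"translation": [-0.006,0,0.002],"angular": [0,0,0],"hand": 0},
    {"translation": [-0.005,0,0.003],"angular": [0,0,0],"hand": 0},
    {"translation": [-0.005,0,0.004],"angular": [0,0,0],"hand": 0},
    {"translation": [0,0,0],"angular": [0,0,0],"hand": 0}
  ]
}}

```text
time_s: 9.52
eef_pos: [0.5261, 0.0584, 0.1021]
eef_rot: [-0.0, -0.067, 0.998, 0.0]
wrist_force: [-0.3, 0.0, 0.9]
opening: -0.003
```

```bash
python3 look.py g
```

```text
t 9.53 rack-rel pivot mm (x,y,z abs) [ 29.6   1.4 102.1] axes in rack:
 [[-1.  0. -0.]
 [ 0.  1.  0.]
 [ 0.  0. -1.]] F [-0.3  0.   0.9] open -0.0
```

View pics/g.png

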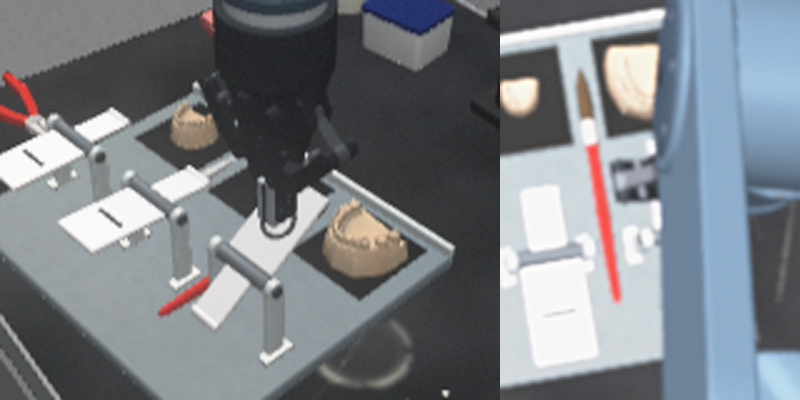

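{"fn": "apply_moves", "kwargs": {
  "plan": [
    {"translation": [-0.003,0,0.004],"angular": [0,0,0],"hand": 0},
    {"translation": [-0.003,0,0.004],"angular": [0,0,0],"hand": 0},
    {"translation": [-0.003,0,0.004],"angular": [0,0,0],"hand": 0},
    {"translation": [-0.003,0,0.004],"angular": [0,0,0],"hand": 0},
    {"translation": [-0.003,0,0.003],"angular": [0,0,0],"hand": 0},
    {"translation": [0,0,0.002],"angular": [0,0,0],"hand": 0},
    {"translation": [0,0,0.002],"angular": [0,0,0],"hand": 0},
    {"translation": [0,0,0],"angular": [0,0,0],"hand": 0}
  ]
}}

```text
time_s: 10.68
eef_pos: [0.5407, 0.0603, 0.0794]
eef_rot: [-0.0, -0.067, 0.998, 0.0]
wrist_force: [-0.7, -0.0, -0.9]
opening: -0.001
```

```bash
python3 look.py i
```

```text
t 10.68 rack-rel pivot mm (x,y,z abs) [44.3  1.4 79.4] axes in rack:
 [[-1.  0. -0.]
 [ 0.  1.  0.]
 [ 0.  0. -1.]] F [-0.7 -0.  -0.9] open -0.0
```

View pics/i.png

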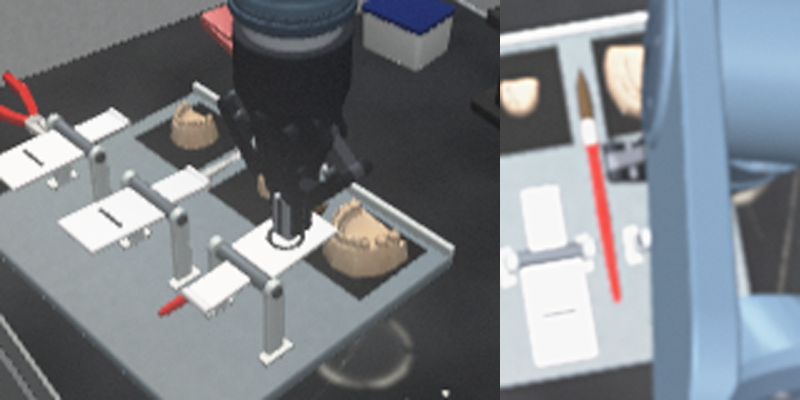

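{"fn": "apply_moves", "kwargs": {
  "plan": [
    {"translation": [0,0,0.0015],"angular": [0,0,0],"hand": 0},
    {"translation": [0,0,0.0015],"angular": [0,0,0],"hand": 0},
    {"translation": [0,0,0],"angular": [0,0,0],"hand": 0}
  ]
}}

```text
time_s: 11.2
eef_pos: [0.541, 0.0603, 0.0765]
eef_rot: [0.0, -0.067, 0.998, -0.0]
wrist_force: [0.3, 0.2, 1.6]
opening: 0.001
```

{"fn": "apply_moves", "kwargs": {
  "plan": [
    {"translation": [0,0,0.001],"angular": [0,0,0],"hand": 0},
    {"translation": [0,0,0],"angular": [0,0,0],"hand": 0}
  ]
}}

```text
time_s: 11.45
eef_pos: [0.541, 0.0603, 0.0758]
eef_rot: [0.0, -0.067, 0.998, -0.0]
wrist_force: [-0.5, -0.9, 4.3]
opening: 0.003
```

{"fn": "apply_moves", "kwargs": {
  "plan": [
    {"translation": [0,0,0.001],"angular": [0,0,0],"hand": 0},
    {"translation": [0,0,0],"angular": [0,0,0],"hand": 0}
  ]
}}

```text
time_s: 11.7
eef_pos: [0.5411, 0.0603, 0.0749]
eef_rot: [0.0, -0.067, 0.998, -0.0]
wrist_force: [-1.1, -0.4, 5.7]
opening: 0.002
```

The force climbs to about 6 N, far more than the ~0.5 N hinge friction, so the flag is on its stop. Lifting off to check.

{"fn": "apply_moves", "kwargs": {
  "plan": [
    {"translation": [0,0,-0.005],"angular": [0,0,0],"hand": 0},
    {"translation": [0,0,-0.03],"angular": [0,0,0],"hand": 0},
    {"translation": [0,0,-0.05],"angular": [0,0,0],"hand": 0},
    {"translation": [0,0,-0.05],"angular": [0,0,0],"hand": 0},
    {"translation": [0.05,0,0],"angular": [0,0,0],"hand": 0},
    {"translation": [0.05,0,0],"angular": [0,0,0],"hand": 0},
    {"translation": [0.05,0,0],"angular": [0,0,0],"hand": 0},
    {"translation": [0,0,0],"angular": [0,0,0],"hand": 0}
  ]
}}

```text
time_s: 12.7
eef_pos: [0.3891, 0.0405, 0.2088]
eef_rot: [-0.001, -0.067, 0.998, 0.0]
wrist_force: [0.3, 0.2, -0.4]
opening: 0.001
```

```bash
python3 look.py j
python3 - <<'E'
from h import *
from bench import ctrl
import pickle
c=ctrl.camera("top"); s=ctrl.camera("scene"); pickle.dump((c,s),open("cams2.pkl","wb"))
cv2.imwrite("pics/jt.png",cv2.resize(c["img"][150:280,280:370][:,:,::-1],(415,600),interpolation=cv2.INTER_CUBIC))
cv2.imwrite("pics/js.png",cv2.resize(s["img"][220:310,190:340][:,:,::-1],(750,450),interpolation=cv2.INTER_CUBIC))
E
```

```text
t 12.7 rack-rel pivot mm (x,y,z abs) [-108.6    2.1  208.8] axes in rack:
 [[-1.     0.001 -0.001]
 [ 0.001  1.     0.   ]
 [ 0.001  0.    -1.   ]] F [ 0.3  0.2 -0.4] open 0.0
```

View pics/j.png

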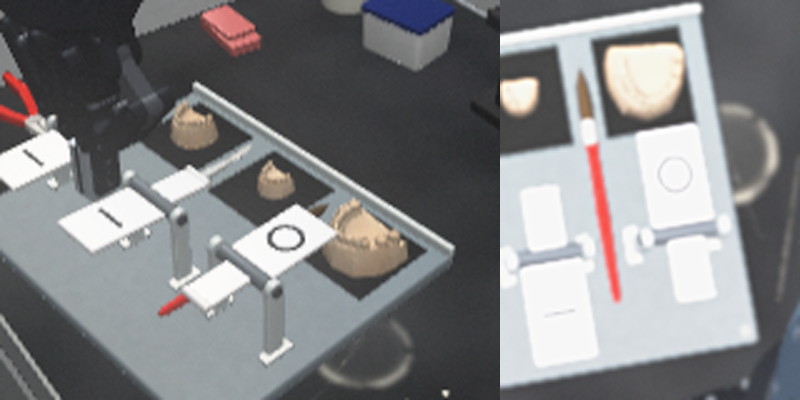

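View pics/js.png

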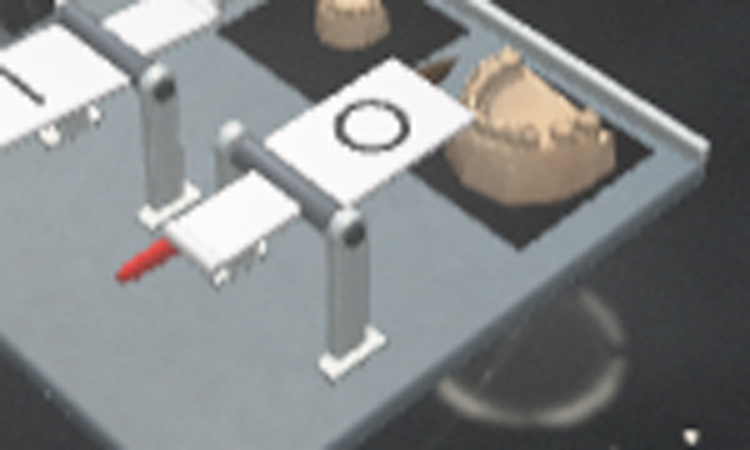

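View pics/jt.png

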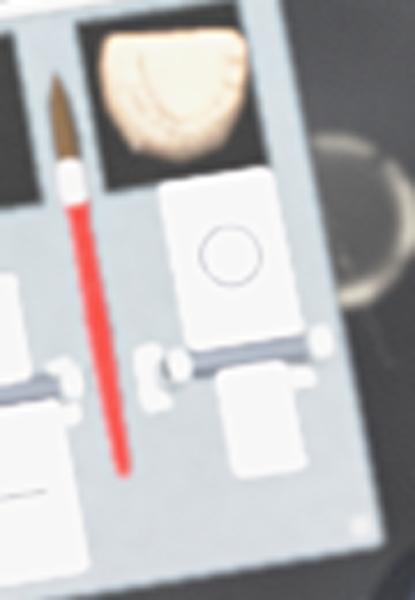

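Run:
```python
from h import *
import pickle
c,s=pickle.load(open("cams2.pkl","rb")); f=600/130
tr=lambda a:np.array(a)/f+[280,150]-0.4
sr=lambda a:np.array(a)/5+[190,220]-0.4
def tri(a,b):
    d1=ray(c,[a])[0];d2=ray(s,[b])[0]
    t=np.linalg.lstsq(np.c_[d1,-d2],s["eye"]-c["eye"],rcond=None)[0]
    p1=c["eye"]+t[0]*d1;p2=s["eye"]+t[1]*d2; return rk((p1+p2)/2),round(np.linalg.norm(p1-p2)*1e3,1)
for n,a,b in [("farL",(160,183),(393,57)),("farR",(268,166),(474,117)),("ring",(231,256),(372,127)),("tailL",(235,478),(168,234)),("tailR",(306,467),(214,272))]: print(n,tri(tr(a),sr(b)))
```

```text
farL (array([72.6, 22.4, 78.5]), np.float64(1.1))
farR (array([ 71.5, -21. ,  78.6]), np.float64(1.0))
ring (array([39.2, -0.1, 80. ]), np.float64(1.8))
tailL (array([-45.7,  13.5,  76.3]), np.float64(4.5))
tailR (array([-47. , -13.6,  79.9]), np.float64(2.3))
```

The flag lies level: far edge at 78.5 mm, tail end at about 78 mm and 72 mm reach on the bay side, so it is within about 0.02 rad. Handing in.

```bash
python3 -c "
from bench import ctrl
print(ctrl.hand_in())"
```

```text
the job is handed in; nothing more can be done
None
```

The largest dental model is in the right lane. Its flag now lies fully over on the model's side with the ring face up, and the job is handed in. I pressed the tail down with the shut fingertips to about 70°. Then I pushed the paddle over from the robot's side and pressed it lightly onto its stop, reading about 6 N at most.

**Last checks, before handing in:**
- **Flag angle:** the paddle's far edge measured 78.5 mm high and the tail's end about 78 mm, so it is level within about 0.02 rad. The two tail-corner measurements were the weakest, with rays missing each other by 2–4.5 mm.
- **Other items:** in the pictures the middle flag, the large and small models and the brush look unmoved. In the last views the gripper partly hid the left flag, and I did not measure the other items again one by one.
- **Wax block:** I never checked it specifically, but no move went low near it.
- **Robot:** it stands clear of everything with the TCP at z = 0.21 m. It had used about 13 s of the 51 s.

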